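# Burnish the joint strip of a keyring display board

### The job

Take the square-handled burnishing stylus out of its stand and, holding it upright, press its sprung tip lightly on the dark strip that covers the joint of the display board, at the end with the hanging eye. Draw it slowly, at about 3 cm a second, along the whole strip to its other end, keeping the tip touching and on the strip all the way. Then put the stylus back upright in the stand it came from, its collar resting on the wood, and let go.

Things in the scene. Friction and masses are not known exactly. Their poses are not given: they have to be found in the camera images.
- stylus: Burnishing stylus upright in one of two alike stands (the other holds a round-knobbed awl, its top 150 mm above the table: pass over it). Pale wooden handle, 22 x 22 mm square, from 6 to 66 mm above the origin, sides along x and y; under it a steel collar, 40 mm diameter, 6 mm thick, then a shank, 14 mm diameter, 45 mm long, and a sprung tip. Origin: centre of the collar's underside, z up the handle. 0.1 to 0.2 kg.
- tip (a point): Lowest point of the stylus's ball tip (12 mm in diameter), on the stylus axis, 70 mm below the stylus's origin when free. The tip slides up into the shank by at most 20 mm against a soft spring: about 0.6 N to start, 2 N at 10 mm, 3.6 N at 20 mm, then rigid.
- board: Pale wooden display board fixed flat on the table, 220 x 110 x 18 mm, of two planks. A dark strip, 180 x 22 mm, covers their joint; its top is 20 mm above the table. Origin: centre of the underside, z up; x runs along the strip, away from the steel hanging eye at the -x end. The strip spans x = -90 to +90 mm, y = -11 to +11 mm.
- stand: The stylus's stand: fixed block of brown wood, 70 x 70 mm and 90 mm high, with one round hole 27 mm in diameter and 85 mm deep in the middle of its top. Origin: centre of its underside, z up. The stylus hangs in the hole by its collar, so that its origin lies 90 mm above the stand's.
There are look-alikes about, which are no part of the job. What is shaped like the stand but purple or turquoise is not meant.

How it is judged:
By the outcome, as a careful person would: the job done as asked, in the order asked, and still so for the second after the job is handed in, with the robot touching nothing.
It also fails if it takes over 69 s, if anything falls off the work surface, if the arm or the gripper's body presses on something with over 40 N, if the wrist force passes 120 N, or if a joint passes its speed limit or range.

### The arm

A 6-joint arm with a two-finger parallel gripper is mounted at the origin on the work surface. World frame = base frame: x ahead of the robot, y to its left, z up, the work surface at z = 0. Lengths are in m, angles in rad, forces in N, time in s.
With the tool pointing down it reaches from about 0.25 to 0.85 m from the base axis. Payload 12.5 kg.
Tool frame: the origin (TCP) lies at the very end of the fingers, on their centre line; the grasp point (between the pads) lies 19 mm behind it; z points along the fingers, x is the direction in which the jaws open and shut, and the axes are right-handed (so a half turn about z gives the same grasp; the last joint's range is limited). The gripper opens to 93 mm and grips with 3 to 60 N. Pads are 15 mm wide; open, the fingers measure 128 mm over their backs; the gripper's body (75 mm by 188 mm) begins 65 mm behind the grasp point.
Start: joints at [1.186, 0.351, 1.652, -0, 1.139, -0.085], TCP at [0.162, 0.525, 0.219] pointing down, gripper open.
Joint ranges: [-2.75, 2.75], [-0.79, 2.1], [0.01, 2.65], [-1.57, 4.71], [0.07, 3.14], [-2.87, 2.87]. Speed limits (rad/s): [2.22, 2.22, 2.79, 3.14, 3.14, 3.14].

### API

Orientations are given as [roll, pitch, yaw] about the fixed x, y, z axes, in that order (R = Rz(yaw) Ry(pitch) Rx(roll)).
In Python, from station import robot, viewer, sign_off gives the robot as it stands.
- The arm moves only by the shell command python3 -m inch 'ROWS' [FORCE]. ROWS is JSON, a list of rows, each a list of 7 numbers: the turn, a rotation vector about the tool's x, y, z in degrees, then the shift along the tool's x, y, z in cm, then the finger opening in cm, from 0 to 9.3. In form: [[rx, ry, rz, tx, ty, tz, gripper], ...]. A call has 1 to 20 rows; each row shifts and turns the commanded pose from where the row before left it, along the tool's axes as they then stand; what a row does not reach is not made up. A row lasts 1/8 s, in which the tool goes at most 62.5 mm and 10.7 degrees, less where a joint would pass 70% of its speed; a pose out of reach is approached as far as the arm can. A call is refused whole if a number of a shift passes 6.25 or a number of a turn 10.7, either way. A call with a gripper value outside its range is refused whole. The fingers move at their own pace and stop on an object; FORCE is the grip in N (left out, the last holds). Time passes only in rows, so rows that do not move let the fingers close. It gives the time, the measured TCP pose, the force and the opening at its end, in the units of the state.
- robot.state(): the state, without advancing time (a new reading comes with each control period).
- viewer.read_camera(name): name is "scene" or "top" or "wrist"; returns a dict with "img" (400x640x3 uint8, blue, green, red), "vfov" (degrees; the focal length in pixels is half the picture's height over the tangent of half this angle, whatever the lens; pixels are square), "cx", "cy" (the principal point, pixels), "world_from_camera" (4x4, takes a point from camera to world coordinates). Camera axes: x right, y up, looking along -z (the intrinsics and any distortion apply to the point x, -y, -z); pixel columns grow to the right and rows downward; lengths in m; the calibration is good to about 2 mm. The wrist camera is an equidistant fisheye: a pixel r from the principal point sees the ray r / f radians off the axis. A picture is of the moment at which its call begins. There is no depth.
- sign_off(): hands the job in, once; it reports no verdict.
Trained networks look in the newest picture that a camera, given by its name, has taken for a name from the list of things; names that differ only in an ending like _2 or _b are one class to them, and where a whole thing is asked for, a point or a joint stands for the part that bears it (a point fixed in the world has none). Each returns a list of dicts, best first, with "score" (0 to 1); they miss things now and then, are a little off and sometimes report something else, mostly with a low value. They report only what shows in the picture. A call takes as long as a camera call. They do not tell look-alikes from the thing itself.
- viewer.outline_of(query, camera): "region" (400x640 bool, what is visible of it) and "bbox" ([centre column, centre row, width, height] in pixels, round what is visible of it).
The state is a dict: "time_s": time; "qpos": joint angles; "qd": joint speeds; "joint_efforts": joint torques, N m; "tcp_pos": TCP position; "tool_rot": TCP orientation; "contact_force": force on the tool from outside, world axes, zero at the start; "wrist_torque": the same for the moment, N m; "gripper_width": finger opening in m.
Only numpy, scipy, OpenCV 4.12 (cv2) and the standard library are available. Lean on these libraries where they do the work, as an engineer would, in place of code of your own. Each camera call takes 0.05 s, during which the arm holds its last target. There are 200 camera calls.

## Working session

There is one attempt and no reset: what is moved stays moved. The work goes in short steps, Python scripts to look and compute and a shell command to move; the robot and the scene stay as the last step left them, time stands still between calls to the robot, and variables do not carry over. Pictures are saved under pics/ and viewed, about 8 in all and at most 12, crops included, and the job is handed in when it is done.

```bash
ls; mkdir -p pics; cat > h.py <<'E'
import numpy as np, cv2
from station import robot, viewer, sign_off
def cam(n): return viewer.read_camera(n)
def f(c): return 200/np.tan(np.radians(c["vfov"])/2)
def ray(c,u,v):
    T=np.array(c["world_from_camera"]); d=np.array([(u-c["cx"])/f(c),-(v-c["cy"])/f(c),-1.])
    return T[:3,3],T[:3,:3]@d
def at(c,u,v,z):
    o,d=ray(c,u,v); return o+d*(z-o[2])/d[2]
def proj(c,p):
    T=np.array(c["world_from_camera"]); q=T[:3,:3].T@(np.array(p)-T[:3,3])
    return c["cx"]+f(c)*q[0]/-q[2], c["cy"]-f(c)*q[1]/-q[2]
E
python3 - <<'E'
from h import *
ims=[]
for n in("top","scene"):
    c=cam(n); cv2.imwrite(f"pics/{n}0.png",c["img"]); print(n,c["vfov"],c["cx"],c["cy"],{k for k in c},np.round(c["world_from_camera"],3).tolist())
    for q in("stylus","board","stand","tip"):
        for o in viewer.outline_of(q,n): print(n,q,round(o["score"],2),np.round(o["bbox"],1))
s=robot.state(); print(s)
E
```

```text
pics
top 57.98509791769392 323.5175139484436 201.04112420243624 {'vfov', 'cx', 'img', 'cy', 'world_from_camera'} [[-0.015, 0.968, -0.25, 0.264], [-1.0, -0.013, 0.009, 0.13], [0.005, 0.25, 0.968, 0.935], [0.0, 0.0, 0.0, 1.0]]
top stylus 0.68 [248.6 191.4  19.9  24. ]
top board 0.8 [433.6 194.9  82.1  82.8]
top stand 0.75 [208.9 281.   39.1  33.2]
top stand 0.65 [251.7 245.9  40.4  35.1]
top stand 0.61 [203.2 203.8  43.3  42.7]
top stand 0.56 [249.6 198.4  34.2  40.4]
scene 48.90503432824899 320.9680960362459 197.02891705447217 {'vfov', 'cx', 'img', 'cy', 'world_from_camera'} [[-0.396, -0.692, 0.603, 1.12], [0.918, -0.288, 0.273, 0.419], [-0.015, 0.661, 0.75, 0.923], [0.0, 0.0, 0.0, 1.0]]
scene stylus 0.62 [387.4 230.3  13.5  26. ]
scene board 0.86 [218.1 209.7  46.1  69.7]
scene stand 0.94 [387.2 248.8  37.2  50. ]
scene stand 0.92 [364.3 288.9  43.2  53.5]
scene stand 0.73 [396.9 205.8  34.9  41.3]
scene stand 0.6 [437.3 256.8  36.8  47.1]
scene tip 0.23 [216.2 210.4  45.1  70.4]
{'time_s': 0.5, 'qpos': array([ 1.18638863e+00,  3.50747025e-01,  1.65181517e+00, -2.18032700e-05,
        1.13906849e+00, -8.45923982e-02]), 'qd': array([-0.0014898 , -0.00178305, -0.0009787 , -0.00289387,  0.00170306,
        0.00036956]), 'joint_efforts': array([-3.02659037e-04, -4.96968555e+01, -2.85329980e+01,  7.00299419e-02,
        2.24770792e-02, -2.08450626e-05]), 'tcp_pos': array([0.16241011, 0.52545792, 0.21860102]), 'tool_rot': array([3.14157614e+00, 3.95656519e-05, 1.27099015e+00]), 'contact_force': array([ 0.0012878 , -0.09995332, -0.1144462 ]), 'wrist_torque': array([ 0.01732419,  0.03421639, -0.02035681]), 'gripper_width': 0.09293981729226465}
```

View pics/top0.png

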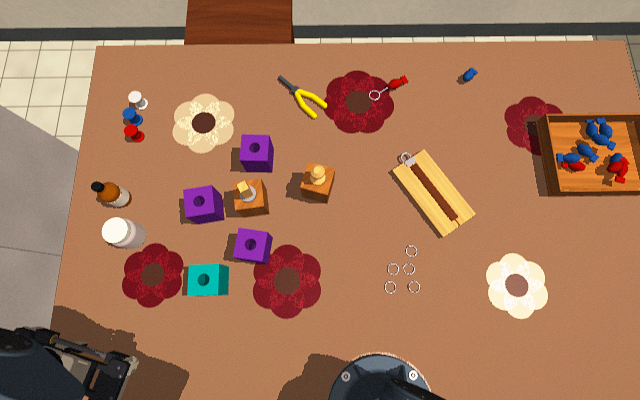

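View pics/scene0.png

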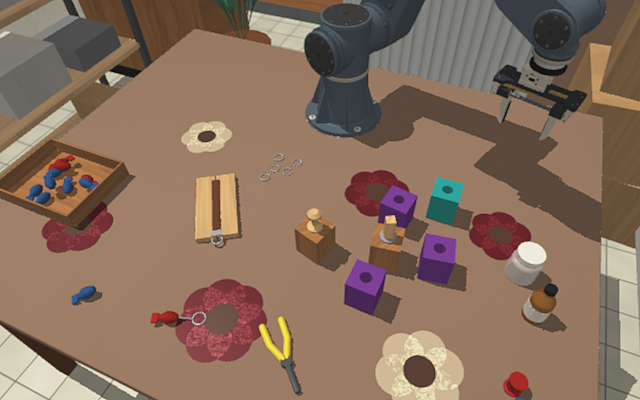

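Candidates for the stylus/stand in the top view are:
- the brown block with the square handle (250,197)
- the brown block with the round knob, which is the awl (318,182)
- purple blocks at (203,204), (253,245) and (257,152)
- a turquoise block at (207,281)

I choose (250,197). The board is at (433,193), with its eye at (405,158). Next is a close crop.

```bash
python3 - <<'E'
from h import *
t=cam("top"); s=cam("scene")
a=cv2.resize(t["img"][165:225,220:290],None,fx=5.7,fy=5.7,interpolation=cv2.INTER_CUBIC)
b=cv2.resize(s["img"][205:275,360:420],None,fx=5.7,fy=5.7,interpolation=cv2.INTER_CUBIC)
c=cv2.resize(t["img"][140:245,380:485],None,fx=5,fy=5,interpolation=cv2.INTER_CUBIC)
W=np.zeros((600,800,3),np.uint8)
a=cv2.resize(t["img"][170:220,225:275],(300,300),interpolation=cv2.INTER_CUBIC)
b=cv2.resize(s["img"][210:270,360:420],(300,300),interpolation=cv2.INTER_CUBIC)
c=cv2.resize(t["img"][145:245,382:482],(500,500),interpolation=cv2.INTER_CUBIC)
W[:300,:300]=a; W[300:,:300]=b; W[:500,300:]=c
cv2.imwrite("pics/crop1.png",W)
E
```

```text
(no output)
```

View pics/crop1.png

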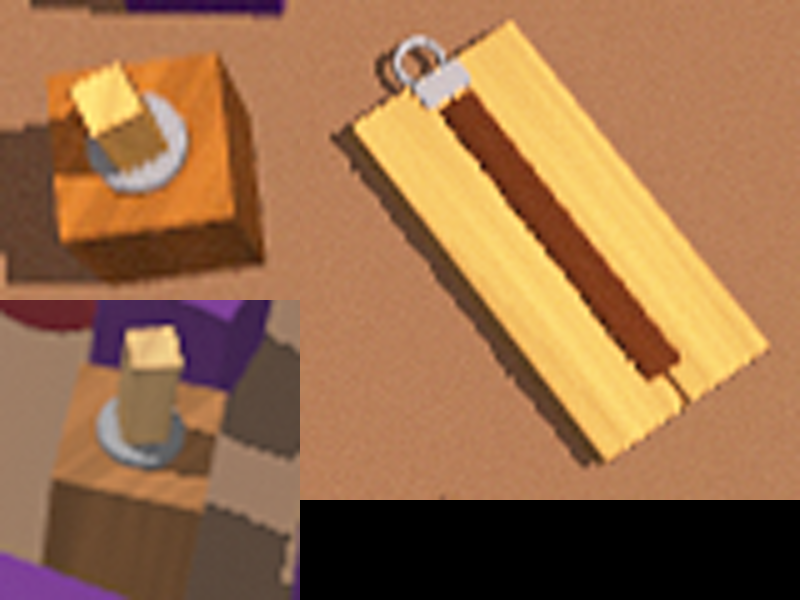

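The crop confirms a square pale handle on a steel collar in a brown block (top view about (243,187)). The board's steel eye is at its upper-left end, about (405,158).

```bash
cat >> h.py <<'E'
def tri(c1,p1,c2,p2):
    o1,d1=ray(c1,*p1);o2,d2=ray(c2,*p2);d1=d1/np.linalg.norm(d1);d2=d2/np.linalg.norm(d2)
    k=np.linalg.lstsq(np.c_[d1,-d2],o2-o1,rcond=None)[0];a=o1+k[0]*d1;b=o2+k[1]*d2
    return (a+b)/2,np.linalg.norm(a-b)
E
python3 - <<'E'
from h import *
t=cam("top"); s=cam("scene")
def P(c,pts,o,k,z): return np.array([at(c,o[0]+(x+.5)/k-.5,o[1]+(y+.5)/k-.5,z) for x,y in pts])
def show(n,Q):
    print(n,np.round(Q.mean(0),4)); e=np.roll(Q,-1,0)-Q; print('  len',np.round(np.linalg.norm(e,axis=1),4),'ang',np.round(np.degrees(np.arctan2(e[:,1],e[:,0])),1))
show("handle top",P(t,[(70,88),(120,60),(145,110),(97,138)],(225,170),6,.156))
show("handle scene",P(s,[(125,28),(175,28),(182,68),(128,70)],(360,210),5,.156))
show("stand top",P(t,[(48,75),(218,52),(235,218),(62,242)],(225,170),6,.09))
show("stand scene",P(s,[(80,65),(232,85),(208,210),(52,182)],(360,210),5,.09))
show("collar top",P(t,[(138,143)]*2,(225,170),6,.096))
show("board",P(t,[(212,20),(468,347),(305,462),(55,125)],(382,145),5,.018))
show("strip",P(t,[(178,93),(380,360),(352,380),(142,110)],(382,145),5,.02))
print(robot.state()["time_s"])
b=cam("wrist"); cv2.imwrite("pics/w0.png",b["img"]); print(b["vfov"],b["cx"],b["cy"],np.round(b["world_from_camera"],3).tolist())
E
```

```text
handle top [0.5029 0.3051 0.156 ]
  len [0.0213 0.0222 0.0205 0.0225] ang [ -59.5 -152.9  121.4   29.1]
handle scene [0.5044 0.3076 0.156 ]
  len [0.0223 0.0227 0.0239 0.0238] ang [ 112.6   24.8  -64.6 -158.9]
stand top [0.503  0.3058 0.09  ]
  len [0.0696 0.0706 0.0695 0.0706] ang [ -82.6 -172.8   97.4    7.3]
stand scene [0.5022 0.3093 0.09  ]
  len [0.0723 0.074  0.0714 0.0704] ang [ 103.1    7.7  -79.7 -171.8]
collar top [0.5026 0.3057 0.096 ]
  len [0. 0.] ang [0. 0.]
board [ 0.5235 -0.1683  0.018 ]
  len [0.219  0.1085 0.218  0.1076] ang [-147.4  123.    32.4  -56.5]
strip [ 0.5234 -0.1695  0.02  ]
  len [0.1752 0.0188 0.1784 0.0223] ang [-147.9  123.5   33.2  -64.9]
0.7
65.70646984690485 317.08990457653795 198.0296556418562 [[0.296, -0.922, -0.25, 0.092], [0.955, 0.285, 0.078, 0.547], [-0.0, -0.262, 0.965, 0.384], [0.0, 0.0, 0.0, 1.0]]
```

```bash
python3 -m inch '[[0,0,8.8,0,0,-1,9.3],[0,0,8.8,0,0,-1,9.3],[0,0,8.8,0,0,-1,9.3],[0,0,8.8,0,0,-1,9.3],[0,0,8.6,0,0,0,9.3],[0,0,0,1.92,3.57,0,9.3],[0,0,0,1.92,3.57,0,9.3],[0,0,0,1.92,3.57,0,9.3],[0,0,0,1.92,3.57,0,9.3],[0,0,0,1.92,3.57,0,9.3],[0,0,0,1.92,3.57,0,9.3],[0,0,0,1.92,3.57,0,9.3],[0,0,0,1.92,3.57,0,9.3],[0,0,0,1.92,3.57,0,9.3],[0,0,0,1.92,3.57,0,9.3],[0,0,0,0,0,0,9.3],[0,0,0,0,0,0,9.3]]' 40
cat >> h.py <<'E'
def wray(c,u,v):
    T=np.array(c["world_from_camera"]); x=u-c["cx"]; y=v-c["cy"]; r=np.hypot(x,y)+1e-9; th=r/f(c)
    return T[:3,3],T[:3,:3]@np.array([np.sin(th)*x/r,-np.sin(th)*y/r,-np.cos(th)])
def wat(c,u,v,z):
    o,d=wray(c,u,v); return o+d*(z-o[2])/d[2]
def wproj(c,p):
    T=np.array(c["world_from_camera"]); q=T[:3,:3].T@(np.array(p)-T[:3,3]); a=np.array([q[0],-q[1]]); n=np.linalg.norm(a)+1e-9
    r=np.arctan2(n,-q[2])*f(c); return np.array([c["cx"],c["cy"]])+r*a/n
E
python3 - <<'E'
from h import *
w=cam("wrist"); cv2.imwrite("pics/w1.png",w["img"]); print(wproj(w,[.503,.306,.156]),wproj(w,[.503,.306,.096]))
s=robot.state(); print(s["time_s"],s["tcp_pos"],np.degrees(s["tool_rot"]),s["qpos"],s["contact_force"])
E
```

```text
time_s: 2.88
tcp_pos: [0.503, 0.3067, 0.2585]
tool_rot: [-3.141, 0.0, 0.506]
contact_force: [0.2, 0.1, -0.9]
gripper_width: 0.093
[318.18015597 198.81960879] [318.05160915 184.16597189]
2.925 [0.50273572 0.30698675 0.25864005] [-1.79987320e+02  1.35185920e-02  2.90578632e+01] [ 4.69078132e-01  3.86002073e-01  1.49883610e+00  2.23064944e-04
  1.25699868e+00 -3.81461088e-02] [-0.04811771 -0.29873523  0.56263764]
```

View pics/w1.png

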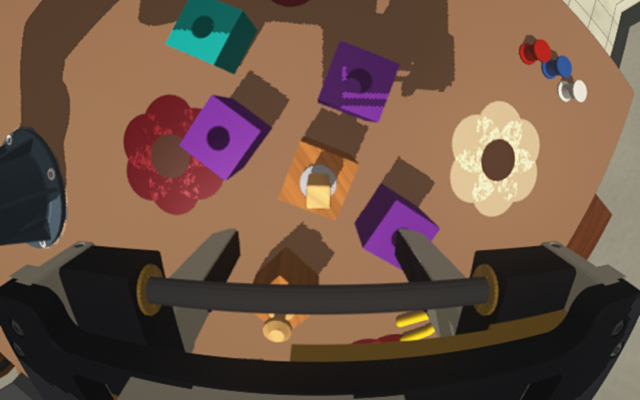

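The handle top shows at (318,197), against a predicted (318,199), so the position agrees. Next I'll check its yaw numerically.

```bash
python3 - <<'E'
from h import *
w=cam("wrist"); im=w["img"]; x0,y0,x1,y1=298,155,340,218
hsv=cv2.cvtColor(im,cv2.COLOR_BGR2HSV).astype(int)
L=im.astype(int)
m=((hsv[...,2]>200)&(L[...,0]>90)&(hsv[...,1]>60)).astype(np.uint8); k=np.zeros_like(m);k[y0:y1,x0:x1]=1;m&=k
n,lab,st,ce=cv2.connectedComponentsWithStats(m); i=1+np.argmax(st[1:,4]); print(st[i],ce[i])
cs,_=cv2.findContours((lab==i).astype(np.uint8),0,2)
pts=np.array([wat(w,*p[0],.156)[:2] for p in max(cs,key=len)])
print(cv2.minAreaRect((pts*1000).astype(np.float32)))
c=cv2.resize(im[150:222,270:366],None,fx=6,fy=6,interpolation=cv2.INTER_CUBIC); cv2.imwrite("pics/w1c.png",c)
t=cam("top"); print("awl",at(t,320,172,.14))
E
```

```text
[306 186  25  23 533] [317.69793621 197.03752345]
((501.8517150878906, 307.5255432128906), (21.38507843017578, 20.518638610839844), 28.47954750061035)
awl [0.53949071 0.13038593 0.14      ]
```

View pics/w1c.png

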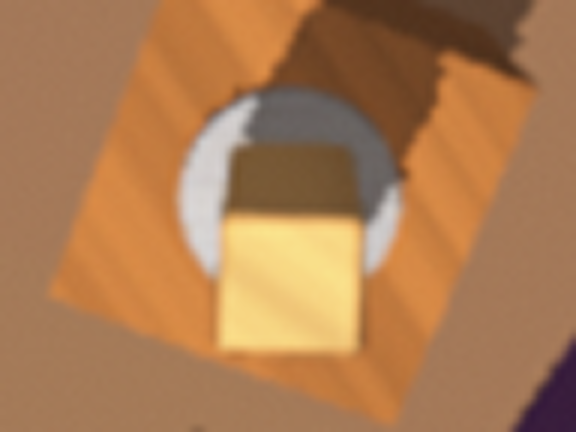

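The handle top's yaw is 28.5° and its centre is (0.502, 0.3075). Tool yaw is 29.06° and the TCP is at (0.5027, 0.3070), so I can descend and grip.

```bash
python3 -m inch '[[0,0,0.5,0,0,3,9.3],[0,0,0,0,0,3,9.3],[0,0,0,0,0,3,9.3],[0,0,0,0,0,2.5,9.3],[0,0,0,0,0,1.7,9.3],[0,0,0,0,0,1.4,9.3],[0,0,0,0,0,0,9.3],[0,0,0,0,0,0,0],[0,0,0,0,0,0,0],[0,0,0,0,0,0,0],[0,0,0,0,0,0,0],[0,0,0,0,0,0,0],[0,0,0,0,0,0,0],[0,0,0,0,0,0,0],[0,0,0,0,0,0,0]]' 40
```

```text
time_s: 4.9
tcp_pos: [0.5035, 0.3065, 0.1126]
tool_rot: [-3.142, 0.0, 0.498]
contact_force: [0.2, 0.6, 0.3]
gripper_width: 0.0218
```

```bash
python3 -m inch '[[0,0,0,0,0,-0.5,0],[0,0,0,0,0,-1,0],[0,0,0,0,0,-1.5,0],[0,0,0,0,0,-2,0],[0,0,0,0,0,-2,0],[0,0,0,0,0,-2,0],[0,0,0,0,0,-2,0],[0,0,0,0,0,-2,0],[0,0,0,0,0,-2,0],[0,0,0,0,0,-1.5,0],[0,0,0,0,0,-0.5,0],[0,0,0,0,0,0,0],[0,0,0,0,0,0,0]]' 40
python3 - <<'E'
from h import *
for i in range(4): s=robot.state(); print(s["time_s"],s["tcp_pos"],np.degrees(s["tool_rot"]),s["contact_force"],s["gripper_width"]); w=cam("wrist") 
s=cam("scene"); p=robot.state()["tcp_pos"]; u,v=map(int,proj(s,p)); 
a=cv2.resize(s["img"][v-50:v+70,u-60:u+60],(400,400),interpolation=cv2.INTER_CUBIC)
t=cam("top"); u,v=map(int,proj(t,p)); b=cv2.resize(w["img"][100:300,220:420],(400,400),interpolation=cv2.INTER_CUBIC)
cv2.imwrite("pics/lift.png",np.hstack([a,b]))
E
```

```text
time_s: 6.52
tcp_pos: [0.5032, 0.3063, 0.2819]
tool_rot: [-3.142, 0.001, 0.498]
contact_force: [-0.6, 0.2, -2.2]
gripper_width: 0.0218
6.525 [0.50324114 0.30630429 0.28186225] [-1.79997546e+02  7.52023356e-02  2.85206702e+01] [-0.62352511  0.23956787 -2.21377355] 0.02180103518037818
6.575 [0.50328542 0.30631641 0.28190054] [-1.79999161e+02  7.06498226e-02  2.85220917e+01] [ 0.9133998  -0.14831123 -1.79168963] 0.021778135810809438
6.625 [0.50329367 0.30635069 0.28199326] [-1.79997475e+02  6.44460420e-02  2.85216245e+01] [-0.12408385 -0.20654354 -1.42996412] 0.021805893405532812
6.675 [0.50337207 0.30635159 0.28210929] [-1.79999589e+02  5.11883404e-02  2.85199823e+01] [ 0.71270756 -0.08427519 -0.91905434] 0.021583507709156093
```

View pics/lift.png

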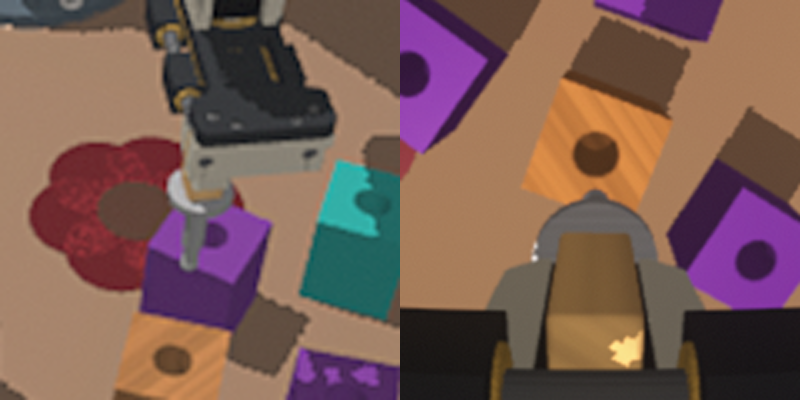

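The stylus hangs upright in the fingers and its hole is empty. I'll measure the hole, then move over the board.

```bash
python3 - <<'E'
from h import *
w=cam("wrist"); im=w["img"]; g=im.sum(2).astype(int)
m=np.zeros(g.shape,np.uint8); m[160:196,300:340]=(g[160:196,300:340]<200)
n,l,st,ce=cv2.connectedComponentsWithStats(m); i=1+np.argmax(st[1:,4]); print(st[i],ce[i])
print("hole seg",wat(w,*ce[i],.09),"by eye",wat(w,318.3,176.5,.09), wat(w,318.3,176.5,.09)-robot.state()["tcp_pos"])
E
python3 -m inch '[[0,0,0,-0.37,1.26,0,0],[0,0,0,-0.87,2.95,0,0],[0,0,0,-1.24,4.21,0,0],[0,0,0,-1.24,4.21,0,0],[0,0,0,-1.24,4.21,0,0],[0,0,0,-1.24,4.21,0,0],[0,0,0,-1.24,4.21,0,0],[0,0,0,-1.24,4.21,0,0],[0,0,0,-1.24,4.21,0,0],[0,0,0,-1.24,4.21,0,0],[0,0,0,-0.87,2.95,0,0],[0,0,0,-0.37,1.26,0,0],[0,0,0,0,0,0,0],[0,0,0,0,0,0,0]]' 40
python3 - <<'E'
from h import *
w=cam("wrist"); cv2.imwrite("pics/w2.png",w["img"]); p=robot.state()["tcp_pos"]; print(p,wproj(w,p+[0,0,-.0926]),np.round(w["world_from_camera"],3).tolist())
E
```

```text
[307 167  21  21 282] [317.23404255 178.37943262]
hole seg [0.50259377 0.3054839  0.09      ] by eye [0.50261795 0.30806692 0.09      ] [-0.00085942  0.00163003 -0.19247127]
time_s: 8.62
tcp_pos: [0.5954, -0.1217, 0.2827]
tool_rot: [-3.141, -0.0, 0.499]
contact_force: [-0.0, -0.5, -2.2]
gripper_width: 0.022
[ 0.59546062 -0.12165632  0.28275717] [318.59902307 201.11194178] [[0.878, -0.461, -0.125, 0.56], [0.478, 0.848, 0.231, -0.058], [-0.001, -0.262, 0.965, 0.448], [0.0, 0.0, 0.0, 1.0]]
```

View pics/w2.png

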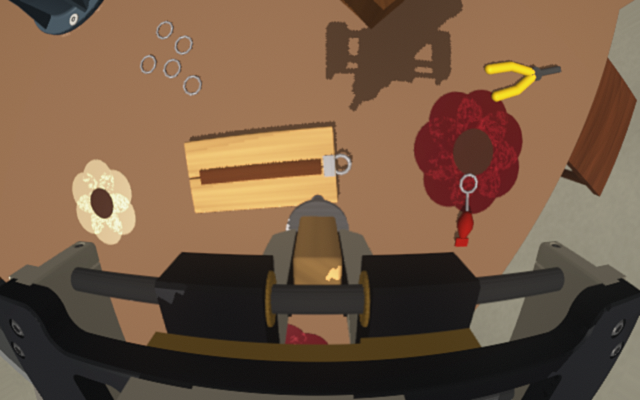

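The board's strip runs from about (322,166) at the eye to (200,177). The tip shows at about (318,200), where predicted. I'll measure the strip from this view.

```bash
python3 - <<'E'
from h import *
def fit(c,fn,box,name):
    im=c["img"].astype(int); x0,y0,x1,y1=box
    B,G,R=im[...,0],im[...,1],im[...,2]
    m=np.zeros(B.shape,np.uint8); m[y0:y1,x0:x1]=((R<150)&(R>B+30)&(G<90))[y0:y1,x0:x1]
    m=cv2.morphologyEx(m,cv2.MORPH_OPEN,np.ones((3,3),np.uint8))
    n,l,st,ce=cv2.connectedComponentsWithStats(m); i=1+np.argmax(st[1:,4]); v,u=np.where(l==i)
    q=np.array([fn(c,a,b,.02)[:2] for a,b in zip(u,v)],np.float32)*1000
    r=cv2.minAreaRect(q); ctr=q.mean(0); ev=np.linalg.eigh(np.cov(q.T))[1][:,1]; ev=ev if ev[0]<0 else -ev
    t=(q-ctr)@ev
    print(name,st[i],"rect",np.round(r[0],1),np.round(r[1],1),"mean",ctr,"ang",np.degrees(np.arctan2(ev[1],ev[0])),"t",t.min(),t.max(),"width",len(q) and np.ptp((q-ctr)@[-ev[1],ev[0]]))
fit(cam("wrist"),wat,(190,150,335,192),"wrist")
fit(cam("top"),at,(400,155,470,235),"top")
c=cam("scene"); fit(c,at,(200,170,236,245),"scene")
w=cam("wrist"); 
for c,o in ((w,"wrist"),):
    for z,pts in((.018,[(185,142),(334,124),(337,199),(195,212)]),): 
        Q=np.array([wat(c,*p,z) for p in pts]); print(Q.mean(0),np.linalg.norm(np.roll(Q,-1,0)-Q,axis=1))
s=robot.state(); print(s["tcp_pos"],s["tool_rot"])
E
```

```text
wrist [ 200  159  121   25 1718] rect [ 521.9 -166.2] [178.2  21. ] mean [ 524.6256  -164.47823] ang -146.8851093068932 t -85.92946995629592 92.27359032553802 width 21.056039735973087
top [413 203   7   7  27] rect [ 484.7 -120. ] [21.8  9.7] mean [ 484.89877 -119.30752] ang -140.7737722890418 t -10.252533090476067 11.520956672231044 width 9.89043735538289
scene [212 180   9  50 369] rect [ 524.2 -164.7] [178.   20.2] mean [ 525.3172  -163.95288] ang -146.76955384969554 t -87.62838863006709 90.39461352295763 width 20.325949308283697
[ 0.52288277 -0.16400937  0.018     ] [0.21882896 0.10721362 0.21767053 0.10805075]
[ 0.59558197 -0.12205206  0.28273726] [ 3.14153646e+00 -9.57055985e-05  4.98636888e-01]
```

```bash
python3 -m inch '[[0,0,0,0.12,-0.27,0.5,0],[0,0,0,0,0,1.5,0],[0,0,0,0,0,2.5,0],[0,0,0,0,0,2.5,0],[0,0,0,0,0,2.5,0],[0,0,0,0,0,2.5,0],[0,0,0,0,0,2,0],[0,0,0,0,0,1.5,0],[0,0,0,0,0,0.5,0],[0,0,0,0,0,0,0],[0,0,0,0,0,0,0]]' 40
python3 - <<'E'
from h import *
s=cam("scene"); w=cam("wrist"); st=robot.state(); p=st["tcp_pos"]; tip=p+[0,0,-.0926]; print(p,st["tool_rot"],"tip scene",proj(s,tip),"wrist",wproj(w,tip))
u,v=map(int,proj(s,tip)); print(u,v)
a=cv2.resize(s["img"][v-30:v+30,u-30:u+30],(400,400),interpolation=cv2.INTER_CUBIC)
u,v=map(int,wproj(w,tip)); print(u,v)
b=cv2.resize(w["img"][v-50:v+50,u-70:u+30],(400,400),interpolation=cv2.INTER_CUBIC)
cv2.imwrite("pics/near.png",np.hstack([a,b]))
E
```

```text
time_s: 10.25
tcp_pos: [0.5957, -0.1198, 0.1233]
tool_rot: [3.141, -0.001, 0.498]
contact_force: [-0.0, 0.0, -1.6]
gripper_width: 0.0217
[ 0.59563508 -0.11981324  0.12327179] [ 3.14084617e+00 -7.59473269e-04  4.97817942e-01] tip scene (np.float64(214.89789553380274), np.float64(225.11491452249433)) wrist [318.36047725 200.94872695]
214 225
318 200
```

View pics/near.png

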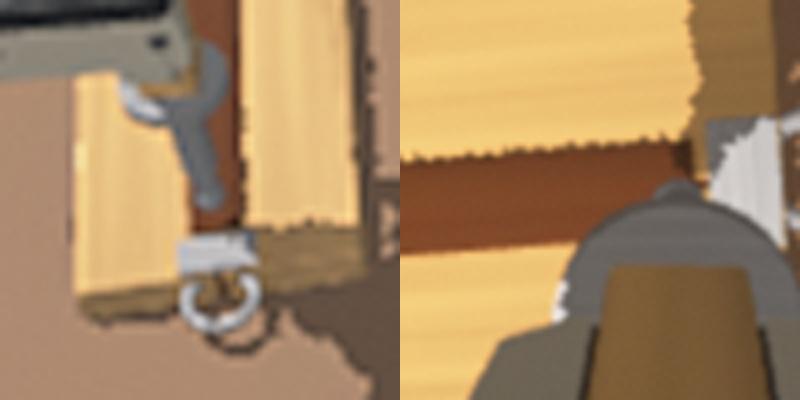

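The tip is centred over the strip, about 4 mm in from its eye end, and about 11 mm above it. Now press down by about 7 mm of spring travel.

```bash
python3 -m inch '[[0,0,0,-0.1,0.01,0.3,0],[0,0,0,0,0,0.4,0],[0,0,0,0,0,0.3,0],[0,0,0,0,0,0.3,0],[0,0,0,0,0,0.25,0],[0,0,0,0,0,0.2,0],[0,0,0,0,0,0,0],[0,0,0,0,0,0,0],[0,0,0,0,0,0,0]]' 40
python3 - <<'E'
from h import *
F=[];P=[]
for i in range(6): cam("top"); s=robot.state(); F.append(s["contact_force"]);P.append(s["tcp_pos"])
print(np.mean(F,0),np.std(F,0),np.mean(P,0),s["tool_rot"])
E
```

```text
time_s: 11.48
tcp_pos: [0.5945, -0.1203, 0.1052]
tool_rot: [3.142, 0.0, 0.498]
contact_force: [-0.4, -0.2, -0.4]
gripper_width: 0.0216
[-0.80953963  0.46977661  0.55915263] [0.39529372 0.10946586 0.7031039 ] [ 0.59451065 -0.12028199  0.10518453] [ 3.14156717e+00 -4.30311909e-05  4.97818999e-01]
```

Force rose by about 2 N at an estimated 7.4 mm of compression, which fits the spring. Starting the draw.

```bash
python3 -m inch '[[0,0,0,-0.374,0.029,0,0],[0,0,0,-0.374,0.029,0,0],[0,0,0,-0.374,0.029,0,0],[0,0,0,-0.374,0.029,0,0],[0,0,0,-0.374,0.029,0,0],[0,0,0,-0.374,0.029,0,0],[0,0,0,-0.374,0.029,0,0],[0,0,0,-0.374,0.029,0,0],[0,0,0,-0.374,0.029,0,0],[0,0,0,-0.374,0.029,0,0],[0,0,0,-0.374,0.029,0,0],[0,0,0,-0.374,0.029,0,0],[0,0,0,-0.374,0.029,0,0],[0,0,0,-0.374,0.029,0,0],[0,0,0,-0.374,0.029,0,0],[0,0,0,-0.374,0.029,0,0],[0,0,0,-0.374,0.029,0,0],[0,0,0,-0.374,0.029,0,0],[0,0,0,-0.374,0.029,0,0],[0,0,0,-0.374,0.029,0,0]]' 40
python3 - <<'E'
from h import *
p=robot.state()["tcp_pos"]; a=np.radians(-147); d=np.array([np.cos(a),np.sin(a)]); r=p[:2]-[.5233,-.1659]
print(p,"long",r@d,"lat",r@[-d[1],d[0]])
E
```

```text
time_s: 14.28
tcp_pos: [0.5313, -0.1612, 0.1051]
tool_rot: [-3.142, 0.0, 0.498]
contact_force: [1.6, 0.9, 0.5]
gripper_width: 0.022
[ 0.5313288  -0.16124555  0.10513128] long -0.009268513195540114 lat 0.00046924249212158164
```

```bash
python3 -m inch '[[0,0,0,-0.374,0.029,0,0],[0,0,0,-0.374,0.029,0,0],[0,0,0,-0.374,0.029,0,0],[0,0,0,-0.374,0.029,0,0],[0,0,0,-0.374,0.029,0,0],[0,0,0,-0.374,0.029,0,0],[0,0,0,-0.374,0.029,0,0],[0,0,0,-0.374,0.029,0,0],[0,0,0,-0.374,0.029,0,0],[0,0,0,-0.374,0.029,0,0],[0,0,0,-0.374,0.029,0,0],[0,0,0,-0.374,0.029,0,0],[0,0,0,-0.374,0.029,0,0],[0,0,0,-0.374,0.029,0,0],[0,0,0,-0.374,0.029,0,0],[0,0,0,-0.374,0.029,0,0],[0,0,0,-0.374,0.029,0,0],[0,0,0,-0.374,0.029,0,0],[0,0,0,-0.374,0.029,0,0]]' 40
python3 - <<'E'
from h import *
w=cam("wrist"); p=robot.state()["tcp_pos"]; a=np.radians(-147); d=np.array([np.cos(a),np.sin(a)]); r=p[:2]-[.5233,-.1659]
print(p,"long",r@d,"lat",r@[-d[1],d[0]])
u,v=map(int,wproj(w,[p[0],p[1],.02])); print(wproj(w,[p[0],p[1],.02]))
e=p[:2]+d*(.09-r@d); print("pred strip end",wproj(w,[*e,.02]),"crop origin",u-70,v-60)
cv2.imwrite("pics/end.png",cv2.resize(w["img"][v-60:v+40,u-70:u+30],(600,600),interpolation=cv2.INTER_CUBIC))
E
```

```text
time_s: 16.65
tcp_pos: [0.4715, -0.2, 0.1051]
tool_rot: [3.142, -0.0, 0.498]
contact_force: [1.4, 1.2, -0.2]
gripper_width: 0.0215
[ 0.47116054 -0.20019366  0.10510082] long 0.06240550246154835 lat 0.0003638997207407779
[318.04957146 203.48891152]
pred strip end [285.5491474  205.92306303] crop origin 248 143
```

View pics/end.png

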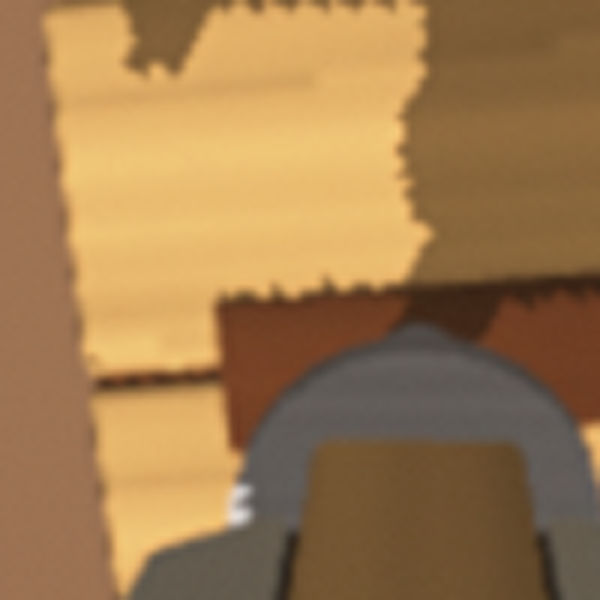

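The strip end shows at (285.3,205.5), against a predicted (285.5,205.9). I'll draw the last 25 mm, pause, then lift.

```bash
python3 -m inch '[[0,0,0,-0.374,0.029,0,0],[0,0,0,-0.374,0.029,0,0],[0,0,0,-0.374,0.029,0,0],[0,0,0,-0.374,0.029,0,0],[0,0,0,-0.374,0.029,0,0],[0,0,0,-0.374,0.029,0,0],[0,0,0,-0.25,0.02,0,0],[0,0,0,0,0,0,0],[0,0,0,0,0,0,0]]' 40
python3 - <<'E'
from h import *
p=robot.state()["tcp_pos"]; a=np.radians(-147); d=np.array([np.cos(a),np.sin(a)]); r=p[:2]-[.5233,-.1659]
print(p,"long",r@d,"lat",r@[-d[1],d[0]])
E
```

```text
time_s: 17.82
tcp_pos: [0.4506, -0.2136, 0.1051]
tool_rot: [-3.141, 0.001, 0.498]
contact_force: [-1.0, -0.1, 0.0]
gripper_width: 0.0219
[ 0.45057543 -0.21355345  0.10507149] long 0.08694588801898352 lat 0.0003569092562683213
```

```bash
python3 -m inch '[[0,0,0,0,0,-0.4,0],[0,0,0,0,0,-1,0],[0,0,0,0,0,-2.2,0],[0,0,0,0,0,-2.8,0],[0,0,0,0,0,-2.8,0],[0,0,0,0,0,-2.8,0],[0,0,0,0,0,-2.8,0],[0,0,0,0,0,-1.9,0],[0,0,0,0,0,-1,0],[0,0,0,0,0,0,0]]' 40
python3 -m inch '[[0,0,0,0.95,-1.39,0,0],[0,0,0,1.9,-2.78,0,0],[0,0,0,2.377,-3.481,0,0],[0,0,0,2.377,-3.481,0,0],[0,0,0,2.377,-3.481,0,0],[0,0,0,2.377,-3.481,0,0],[0,0,0,2.377,-3.481,0,0],[0,0,0,2.377,-3.481,0,0],[0,0,0,2.377,-3.481,0,0],[0,0,0,2.377,-3.481,0,0],[0,0,0,2.377,-3.481,0,0],[0,0,0,2.377,-3.481,0,0],[0,0,0,1.9,-2.78,0,0],[0,0,0,0.95,-1.39,0,0],[0,0,0,0,0,0,0],[0,0,0,0,0,0,0],[0,0,0,0,0,0,0]]' 40
python3 - <<'E'
from h import *
P=[]
for i in range(5): w=cam("wrist"); P.append(robot.state()["tcp_pos"])
p=np.mean(P,0); print(p,np.std(P,0),robot.state()["tool_rot"])
print("delta",np.array([.5033,.3064])-p[:2])
cv2.imwrite("pics/back.png",cv2.resize(w["img"][120:240,258:378],(600,600),interpolation=cv2.INTER_CUBIC))
h=np.array([[*wproj(w,[.5033,.3064,.09])]]); print("hole exp crop",(h-[258,120])*5, "tip",(wproj(w,p+[0,0,-.0926])-[258,120])*5)
E
```

```text
time_s: 19.08
tcp_pos: [0.4508, -0.2135, 0.2825]
tool_rot: [3.141, -0.0, 0.498]
contact_force: [-0.6, -0.2, -2.0]
gripper_width: 0.0219
time_s: 21.2
tcp_pos: [0.5037, 0.3054, 0.2823]
tool_rot: [3.141, -0.0, 0.497]
contact_force: [-0.6, -0.8, -2.1]
gripper_width: 0.0215
[0.50375335 0.30581064 0.28229519] [2.16110665e-05 1.69527246e-04 4.18940699e-05] [ 3.14154530e+00 -1.20061618e-04  4.97390677e-01]
delta [-0.00045335  0.00058936]
hole exp crop [[300.08869584 287.71242354]] tip [302.16003884 406.20673583]
```

View pics/back.png

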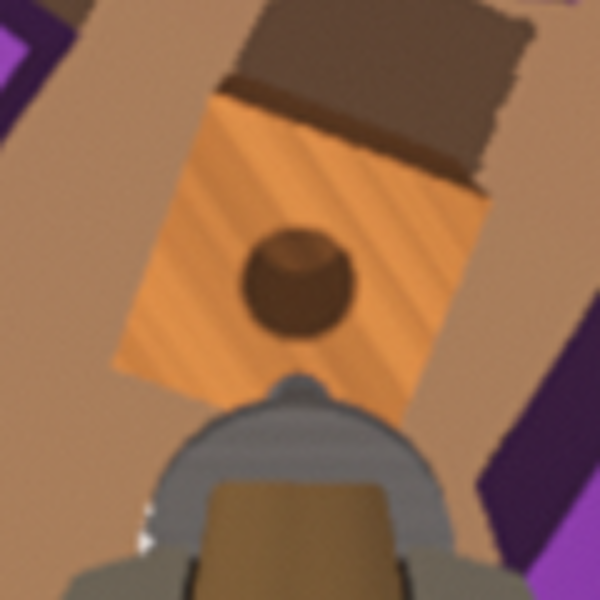

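The hole is seen at (298,283) in the crop, against an expected (300,288). That is within 1 mm, well inside the 6.5 mm of play. I'll correct by 1 mm and lower.

```bash
python3 -m inch '[[0,0,0,-0.01,-0.1,0.3,0],[0,0,0,0,0,1,0],[0,0,0,0,0,2,0],[0,0,0,0,0,2,0],[0,0,0,0,0,2,0],[0,0,0,0,0,2,0],[0,0,0,0,0,2,0],[0,0,0,0,0,1.5,0],[0,0,0,0,0,1.5,0],[0,0,0,0,0,1,0],[0,0,0,0,0,0.6,0],[0,0,0,0,0,0.5,0],[0,0,0,0,0,0.3,0],[0,0,0,0,0,0.1,0],[0,0,0,0,0,0,0],[0,0,0,0,0,0,0]]' 40
python3 - <<'E'
from h import *
P=[];F=[]
for i in range(5): cam("scene"); s=robot.state(); P.append(s["tcp_pos"]);F.append(s["contact_force"])
print(np.mean(P,0),np.mean(F,0))
E
```

```text
time_s: 23.45
tcp_pos: [0.5032, 0.3072, 0.1144]
tool_rot: [3.142, -0.0, 0.498]
contact_force: [1.1, -0.1, -1.3]
gripper_width: 0.022
[0.5031487  0.3072017  0.11425337] [-0.32069459 -0.22212427 -1.37244974]
```

```bash
python3 -m inch '[[0,0,0,0,0,0.09,0],[0,0,0,0,0,0.06,0],[0,0,0,0,0,0,0],[0,0,0,0,0,0,0]]' 40
python3 - <<'E'
from h import *
P=[];F=[]
for i in range(5): cam("scene"); s=robot.state(); P.append(s["tcp_pos"]);F.append(s["contact_force"])
print(np.mean(P,0),np.mean(F,0))
E
python3 -m inch '[[0,0,0,0,0,0,2.6],[0,0,0,0,0,0,3.2],[0,0,0,0,0,0,4.5],[0,0,0,0,0,0,6],[0,0,0,0,0,0,8],[0,0,0,0,0,0,9.3],[0,0,0,0,0,0,9.3],[0,0,0,0,0,0,9.3],[0,0,0,0,0,0,9.3]]' 40
```

```text
time_s: 24.2
tcp_pos: [0.5031, 0.3072, 0.1126]
tool_rot: [-3.142, 0.0, 0.498]
contact_force: [-0.0, -0.5, -1.0]
gripper_width: 0.0219
[0.50308156 0.30718271 0.11261306] [-0.51388741  0.24964204 -1.27386317]
time_s: 25.58
tcp_pos: [0.5031, 0.3072, 0.1126]
tool_rot: [-3.142, 0.0, 0.498]
contact_force: [-0.4, -0.1, -0.1]
gripper_width: 0.0922
```

Released. Now I'll retreat upward and check.

```bash
python3 -m inch '[[0,0,0,0,0,-0.5,9.3],[0,0,0,0,0,-1.5,9.3],[0,0,0,0,0,-2.5,9.3],[0,0,0,0,0,-3,9.3],[0,0,0,0,0,-3,9.3],[0,0,0,0,0,-3,9.3],[0,0,0,0,0,-1.2,9.3],[0,0,0,0,0,0,9.3],[0,0,0,0,0,0,9.3],[0,0,0,0,0,0,9.3]]' 40
python3 - <<'E'
from h import *
w=cam("wrist"); s=cam("scene")
a=cv2.resize(w["img"][140:240,260:380],(480,400),interpolation=cv2.INTER_CUBIC)
b=cv2.resize(s["img"][200:280,355:419],(320,400),interpolation=cv2.INTER_CUBIC)
cv2.imwrite("pics/final.png",np.hstack([a,b]))
print("handle exp",(wproj(w,[.503,.307,.156])-[260,140])*4,robot.state()["time_s"])
E
```

```text
time_s: 26.82
tcp_pos: [0.5028, 0.307, 0.2586]
tool_rot: [-3.142, 0.002, 0.498]
contact_force: [0.4, 0.1, 0.2]
gripper_width: 0.0929
handle exp [235.5173078  232.83738529] 26.925
```

View pics/final.png

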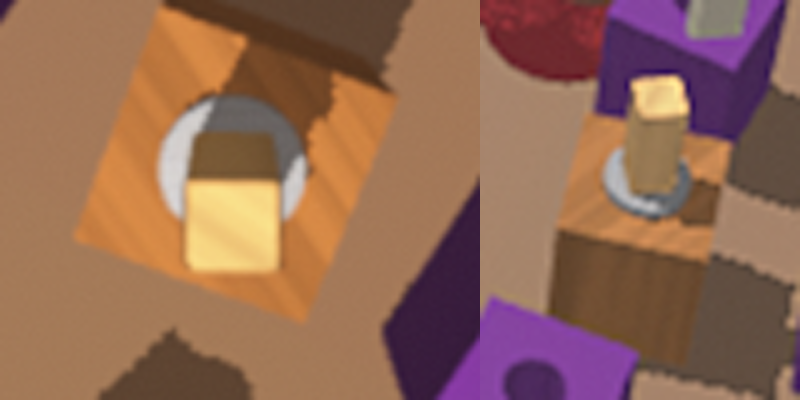

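The stylus stands upright in the brown stand with its collar flat on the wood. Its handle top is at crop (233,226), against an expected (235,233). The gripper is clear of it, so I'm handing in.

```bash
python3 -c "
from station import sign_off; print(sign_off())"
```

```text
the job is handed in; nothing more can be done
None
```

The job is done and handed in at about 27 s on the robot's clock (limit 69 s). I took the square-handled stylus from its brown stand and drew its tip along the strip at 3 cm/s, starting from the eye end. I then put it back upright in the same stand and let go.

- **Coverage:** by my measurements the tip ran from about 85 mm before the strip's centre to 87 mm past it, out of ±90 mm. I stopped short at both ends on purpose, because positions were only good to about 2 mm.
- **Staying on the strip:** at the three points checked, the tip was within 0.5 mm of my estimate of the centre line. The cameras differed by up to about 4 mm sideways on where the strip lies. A wrist view near the far end matched my estimate within about half a pixel.
- **Contact:** I held the gripper at a constant height with the spring pressed in about 7 mm, which is roughly 1.7 N. The force sensor was too noisy (about ±1 N) to confirm contact on its own during the draw.
- **Return:** the last pictures show the stylus upright with its collar on the wood. The gripper is open about 15 cm above its grasp height, touching nothing.

No check failed.

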